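Restart the tripped dust extractor

TASK

The dust extractor has tripped: restart it at the grey control station by first pushing the popped-out yellow overload plunger fully home, then tipping the black mains rocker fully to its on side (white bar), then pressing the green start button fully down and letting it go. Keep off the red stop button, pick nothing up, and leave the tools around the station where they lie.

Things in the scene. Friction and masses are not known exactly. Their poses are not given: they have to be found in the camera images.
- station: fixed grey control station of the dust extractor, 120 (x) x 290 (y) x 65 mm high, screwed to the bench; origin at the centre of its underside, its x axis points away from the robot side, y along the row of controls. The four controls stand in one row on its top face at y = -97.5, -32.5, +32.5, +97.5 mm in its frame, in any order (it changes from start to start), all turned like the station; each centred at x = 0.
- reset_top (a point): centre of the top of the yellow overload-reset plunger (26 mm across, in a 36 mm steel collar); moves with it. Popped out it stands about 14 mm above the collar, pushed home 6 mm.
- reset (a joint): yellow plunger, m: 0 popped out (tripped), 0.008 pushed fully home, straight down; needs about 4 N and stays where it is left; starts between 0 and 0.0015
- rocker_on (a point): point on the ON half of the black mains rocker, 17 mm from the corner of its V along that face (26 mm long, 28 mm wide); moves with it. The ON half carries a white bar and lies on the station's +x side, away from the robot; the OFF half, nearer the robot, carries a white ring. From off to on this point goes down 6.5 mm and 4 mm along the station's +x
- rocker (a joint): mains rocker, tips about the station's y axis, rad: 0 off (ON half slopes up away from the robot at 21 degrees), 0.36 fully on (ON half pressed down, its face level); pressing straight down on the ON half with 2 to 4 N tips it; stays where it is left; starts between 0 and 0.04
- start_top (a point): centre of the flat top of the green start button (32 mm across, in a 42 mm steel collar); stands 10 mm above the collar and moves with the button
- start (a joint): green button, m: 0 released, 0.006 fully down; spring return, 5 N to hold it fully down
- stop_top (a point): top of the red mushroom stop button (36 mm across), 18 mm above its collar; it is not to be pressed
- stop (a joint): red stop button, m: 0 released, 0.006 fully down; spring return
- screw_tin_1: white-grey round tin of screws, 67 mm across, 62 mm high, beside the right end of the station; loose, origin at the centre of its underside; a bystander
- tape_measure: grey tape measure standing on edge, 36x76x70 mm, beside the left end of the station; loose, origin at the centre of its underside; a bystander
- chisel_2: chisel with yellow handle, 262 mm long, lying behind the station; loose, origin at the centre of its underside; a bystander
- screwdriver_2: screwdriver with blue handle, 208 mm long, lying behind the station to the right; loose, origin at the centre of its underside; a bystander
- sanding_block: wooden sanding block, 61x115x34 mm, left; loose, origin at the centre of its underside; a bystander

How it is judged:
On the way, in this order (a step that is already met when the one before it is completed fails the run):
1. the yellow plunger is pushed home (value of joint reset above 0.0065 m), for 0.1 s.
2. then the mains rocker is tipped on (value of joint reset above 0.0065 m and value of joint rocker above 0.3 rad), for 0.1 s.
3. then the green start button is pressed fully down (all of step 2 and value of joint start above 0.0045 m), for 0.05 s.
At the end, for the whole second after the job is handed in: yellow plunger pushed in (at least 6.5 of 8 mm), rocker on (at least 0.30 of 0.36 rad), green and red buttons both released (within 1 mm), loose things at rest (all of step 2 and value of joint each of start, stop below 0.001 m and linear speed of each of screw_tin_1, tape_measure, chisel_2, screwdriver_2, sanding_block below 0.02 m/s); the robot touches nothing.
It fails at once if the red stop button is pressed (more than 1.5 mm) (value of joint stop above 0.0015 m).
It fails at once if the rocker is tipped (past 0.15 rad) before the yellow plunger is home (value of joint rocker above 0.15 rad and not (value of joint reset above 0.0065 m)).
It fails at once if the green button is pressed (more than 2.5 mm) before the plunger is home and the rocker on (value of joint start above 0.0025 m and not (value of joint reset above 0.0065 m and value of joint rocker above 0.3 rad)).
It fails at once if a tool or tin around the station is lifted or shifted by more than 15 mm (distance of any of screw_tin_1, tape_measure, chisel_2, screwdriver_2, sanding_block from where it was at the start of the episode above 0.015 m).
It also fails if it takes over 40 s, if anything falls off the work surface, if the arm or the gripper's body presses on something with over 40 N, if the wrist force passes 120 N, or if a joint passes its speed limit or range.

ROBOT

A 6-joint arm with a two-finger parallel gripper is mounted at the origin on a cart in front of the work surface, level with it; the furniture and walls round the work are solid. World frame = base frame: x ahead of the robot, y to its left, z up, the work surface at z = 0. Lengths are in m, angles in rad, forces in N, time in s.
With the tool pointing down it reaches from about 0.4 to 0.825 m from the base axis. Payload 7 kg.
Tool frame: the origin (TCP) lies midway between the tips of the shut fingers; the grasp point (between the pads) lies hold_point_z behind it (hold_point_z is the distance from the TCP to the grasp point, in m); z points along the fingers, y is the line along which they close (so a half turn about z gives the same grasp; the last joint's range is limited). The gripper opens to 88 mm and grips with 3 to 60 N. Pads are 19 mm wide; open, the fingers measure 130 mm over their backs; the gripper's body (78 mm by 193 mm) begins 47 mm behind the grasp point.
Start: joints at [-0.918, 0.359, 0.012, 0, -1.224, -0.288], TCP at [0.241, -0.631, 0.227] pointing down, gripper open.
Joint ranges: [-3.07, 3.07], [-1.43, 2.12], [-1.02, 1.25], [-3.03, 1.67], [-3.05, -0], [-3.03, 3.03]. Speed limits (rad/s): [2.39, 2.39, 3.01, 3.14, 3.14, 3.14].

INTERFACE

Orientations are given as [roll, pitch, yaw] about the fixed x, y, z axes, in that order (R = Rz(yaw) Ry(pitch) Rx(roll)).
In Python, from station import * gives the robot as it stands.
- The arm moves only by the tool apply_moves, never from a script. Its argument "steps" is a list of rows, each an object with "translation": the shift along the world's x, y, z scaled (see below), a list of three; "rotation": the turn, a rotation vector about the world's x, y, z scaled (see below), a list of three. A call has exactly 10 rows; each row is the pose to reach, as a shift and turn from the pose commanded when the call began; what a row does not reach only later rows make up. The controller multiplies each number of a shift by 250 mm and each number of a turn by 30 degrees. A row lasts 1/12 s, in which the tool goes at most 41.7 mm and 7.16 degrees, less where a joint would pass 70% of its speed; a pose out of reach is approached as far as the arm can. A call with a number of a shift or a turn outside -1 to 1 is refused whole. A call with a gripper value outside its range is refused whole. "jaw" is the closure, from -1 (fully open) to 1 (shut), so that 0 is half open, set as the call begins (left out, the last holds). The fingers move at their own pace and stop on an object; "newtons" is the grip in N (left out, the last holds). Time passes only in rows, so rows that repeat a pose let the fingers close, or fill a call up. It gives the time, the measured TCP pose, the force, the opening and the grip force at its end, in the units of the state.
- get_state(): the state, without advancing time (a new reading comes with each control period).
- grab_frame(name): name is "scene" or "side" or "wrist"; returns the picture (480x640x3 uint8, blue, green, red); there is no depth.
- camera_model(name): a dict with "fx", "fy", "cx", "cy" (pixels), "k1" (the pictures are not rectified: a ray, as slopes to the right and down, at radius r is drawn at 1 + k1 r^2 times it, then the intrinsics apply), "xyz" and "rotation" of the camera in the world. Camera axes: x right, y down, z forward; pixel columns grow to the right and rows downward; lengths in m; the calibration is good to about 2 mm. A picture is of the moment at which its call begins: read the wrist's pose just before it. camera_model takes no time and is no camera call; for the wrist camera it gives the pose at the moment of the call.
- job_done(): hands the job in; it is judged then, once.
The state is a dict: "t": time; "q": joint angles; "qd": joint speeds; "joint_efforts": joint torques, N m; "eef_pos": TCP position; "ee_rot": TCP orientation; "force": force on the tool from outside, world axes, zero at the start; "moment": the same for the moment, N m; "width": finger opening in m; "gripper_force": force on a finger pad.
Only numpy, scipy, OpenCV 4.12 (cv2) and the standard library are available. Lean on these libraries where they do the work, as an engineer would, in place of code of your own. Each camera call takes 0.05 s, during which the arm holds its last target. There are 200 camera calls.

## Working session

There is one attempt and no reset: what is moved stays moved. The work goes in short steps, Python scripts to look and compute and a tool call to move; the robot and the scene stay as the last step left them, time stands still between calls to the robot, and variables do not carry over. Pictures are saved under pics/ and viewed, at most 10 in all, crops included, and the job is handed in when it is done.

Besides the shell and the picture viewer there is one more tool, called as name([rows], argument=value, ...), one row to a line, values as JSON. apply_moves: Moves the arm, as the interface text tells. Shifts and turns lie within -1 to 1; 1 stands for 250 mm of shift or 30 degrees of turn. Its arguments: {"type":"object","properties":{"steps":{"type":"array"},"jaw":{"type":"number"},"newtons":{"type":"number"}},"required":["steps"]}

```bash
mkdir -p pics; python3 - <<'E'
from station import *
import cv2
for n in("scene","side"):
    cv2.imwrite(f"pics/{n}0.png",grab_frame(n)); print(n,camera_model(n))
print(camera_model("wrist")); print(get_state())
E
```

```text
scene {'fx': 590.9131951473429, 'fy': 590.9131951473429, 'cx': 319.27634731632287, 'cy': 241.74291333692824, 'k1': -0.07060627415943099, 'xyz': array([-0.27102787,  1.02939854,  0.84365154]), 'rotation': array([-2.16728013, -0.01386857, -2.28537652])}
side {'fx': 524.9443702359176, 'fy': 524.9443702359176, 'cx': 319.1296295096907, 'cy': 238.76256158574256, 'k1': -0.11989638837050899, 'xyz': array([0.48575374, 1.29298321, 0.4917738 ]), 'rotation': array([-1.94277588, -0.0080267 , -3.01717324])}
{'fx': 396.4548447369622, 'fy': 396.4548447369622, 'cx': 315.6918412917314, 'cy': 240.0649186802989, 'k1': 0.023299580649584924, 'xyz': array([ 0.1749659 , -0.65465314,  0.38417804]), 'rotation': array([ 2.87795992e+00, -1.49838739e-03,  1.93512351e+00])}
{'t': 0.1, 'q': array([-9.17921318e-01,  3.59332019e-01,  1.11750951e-02, -3.36002336e-04,
       -1.22408544e+00, -2.88109376e-01]), 'qd': array([-0.00053628, -0.00017494,  0.00161515,  0.00256118,  0.00086311,
       -0.00135113]), 'joint_efforts': array([-4.57777533e-04, -5.84163988e+01,  2.93755835e+01,  7.01553404e+00,
        1.02337101e-02, -6.09327731e-05]), 'eef_pos': array([ 0.24063475, -0.63019542,  0.2257113 ]), 'ee_rot': array([ 3.14011646e+00, -1.08057324e-04, -2.77694135e+00]), 'force': array([-0.58102899, -0.34312053,  0.70712663]), 'moment': array([-0.00729625,  0.00133197, -0.02068163]), 'gripper_force': 0.0, 'width': 0.08775085070247007}
```

View pics/scene0.png

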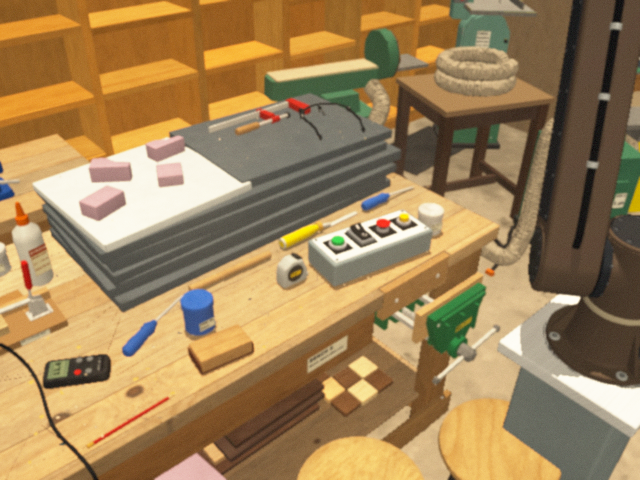

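View pics/side0.png

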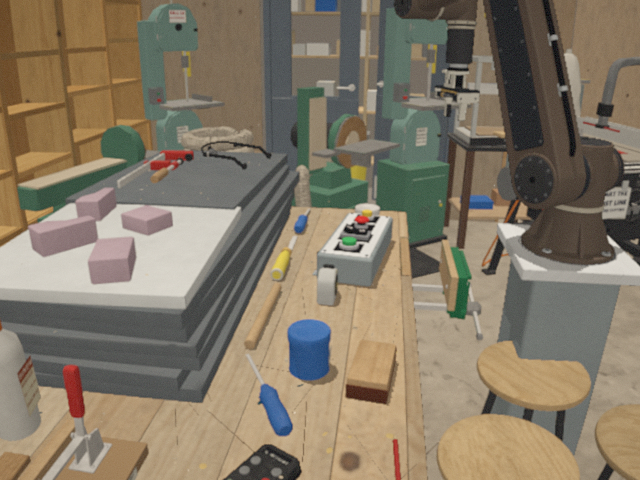

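Scene view: the row from left is green (338,242), rocker (360,233), red (383,226), yellow (404,219). In the side view green is at (349,242) and red at (362,220). Next I triangulate these.

```bash
cat > h.py <<'E'
import numpy as np, cv2
from scipy.spatial.transform import Rotation as R
def ray(c,uv):
    d=np.array([(uv[0]-c['cx'])/c['fx'],(uv[1]-c['cy'])/c['fy']]); s=d.copy()
    for _ in range(20): s=d/(1+c['k1']*(s@s))
    v=R.from_euler('xyz',c['rotation']).apply([*s,1]); return np.array(c['xyz']),v/np.linalg.norm(v)
def at_z(c,uv,z):
    o,v=ray(c,uv); return o+v*(z-o[2])/v[2]
def tri(obs):
    A=np.zeros((3,3));b=np.zeros(3)
    for c,uv in obs:
        o,v=ray(c,uv);P=np.eye(3)-np.outer(v,v);A+=P;b+=P@o
    x=np.linalg.solve(A,b)
    return x,[float(np.linalg.norm(np.cross(x-ray(c,u)[0],ray(c,u)[1]))*1e3) for c,u in obs]
def proj(c,p):
    s=R.from_euler('xyz',c['rotation']).inv().apply(np.array(p)-c['xyz']);s=s[:2]/s[2]
    s=s*(1+c['k1']*(s@s));return np.array([c['cx']+c['fx']*s[0],c['cy']+c['fy']*s[1]])
def blobs(im,box):
    x0,y0,x1,y1=box;h=cv2.cvtColor(im[y0:y1,x0:x1],cv2.COLOR_BGR2HSV);o={}
    for n,(a,b) in dict(green=(50,85),yellow=(20,33),red=(172,6)).items():
        H=h[...,0];m=((H>=a)&(H<=b)) if a<b else ((H>=a)|(H<=b))
        m=(m&(h[...,1]>140)&(h[...,2]>90)).astype(np.uint8)
        k,l,s,ce=cv2.connectedComponentsWithStats(m)
        if k>1:
            i=1+np.argmax(s[1:,4]);o[n]=(ce[i]+[x0,y0],s[i].tolist())
    return o
E
python3 - <<'E'
from station import *
from h import *
S,T=camera_model("scene"),camera_model("side")
a=blobs(cv2.imread("pics/scene0.png"),(310,205,430,260));b=blobs(cv2.imread("pics/side0.png"),(325,207,395,260))
print(a,b)
for n in a:
    print(n,at_z(S,a[n][0],.08), at_z(T,b[n][0],.08) if n in b else'')
    if n in b: print(tri([(S,a[n][0]),(T,b[n][0])]))
E
```

```text
{'green': (array([337.33333333, 240.36231884]), [22, 32, 11, 8, 69]), 'yellow': (array([314.50909091, 227.71818182]), [0, 17, 12, 14, 110]), 'red': (array([382.7979798 , 223.14141414]), [66, 14, 15, 9, 99])} {'green': (array([348.46875, 241.125  ]), [18, 31, 12, 7, 64]), 'yellow': (array([366.85365854, 212.80487805]), [38, 3, 9, 6, 41]), 'red': (array([361.6025641 , 219.25641026]), [30, 9, 14, 8, 78])}
green [0.54925953 0.2485166  0.08      ] [0.5496775  0.24997474 0.08      ]
(array([0.54985599, 0.24792982, 0.07929962]), [0.11382162067184522, 0.11382162067195105])
yellow [0.62389786 0.25405305 0.08      ] [0.51826213 0.05233302 0.08      ]
(array([0.50983826, 0.35304827, 0.17875367]), [1.1429039400560663, 1.142903940056089])
red [0.53380463 0.11349993 0.08      ] [0.52881019 0.10314784 0.08      ]
(array([0.52810546, 0.12004055, 0.08566284]), [0.19778984025196872, 0.19778984025198795])
```

apply_moves([
  {"translation": [0.04,0.12,0.03],"rotation": [0,0,-0.1]},
  {"translation": [0.08,0.25,0.06],"rotation": [0,0,-0.22]},
  {"translation": [0.12,0.37,0.09],"rotation": [0,0,-0.34]},
  {"translation": [0.16,0.5,0.12],"rotation": [0,0,-0.46]},
  {"translation": [0.2,0.62,0.15],"rotation": [0,0,-0.58]},
  {"translation": [0.24,0.75,0.18],"rotation": [0,0,-0.7]},
  {"translation": [0.28,0.87,0.2],"rotation": [0,0,-0.82]},
  {"translation": [0.32,1,0.2],"rotation": [0,0,-0.94]},
  {"translation": [0.32,1,0.2],"rotation": [0,0,-1]},
  {"translation": [0.32,1,0.2],"rotation": [0,0,-1]},
], jaw=1, newtons=10)

```text
t: 0.93
eef_pos: [0.3213, -0.3791, 0.277]
ee_rot: [-3.142, 0.001, 2.984]
force: [-0.2, -0.5, 0.6]
width: 0.0267
gripper_force: 0.0
```

apply_moves([
  {"translation": [0.05,0.12,0],"rotation": [0,0,0]},
  {"translation": [0.1,0.25,0],"rotation": [0,0,0]},
  {"translation": [0.15,0.37,0],"rotation": [0,0,0]},
  {"translation": [0.2,0.5,0],"rotation": [0,0,0]},
  {"translation": [0.25,0.62,0],"rotation": [0,0,0]},
  {"translation": [0.3,0.75,0],"rotation": [0,0,0]},
  {"translation": [0.35,0.87,0],"rotation": [0,0,0]},
  {"translation": [0.4,1,0],"rotation": [0,0,0]},
  {"translation": [0.4,1,0],"rotation": [0,0,0]},
  {"translation": [0.4,1,0],"rotation": [0,0,0]},
])

```text
t: 1.77
eef_pos: [0.4214, -0.1297, 0.2762]
ee_rot: [-3.141, -0.001, 2.987]
force: [0.3, 0.0, -0.3]
width: 0.0004
gripper_force: 0.0
```

apply_moves([
  {"translation": [0.03,0.12,0],"rotation": [0,0,0]},
  {"translation": [0.06,0.25,0],"rotation": [0,0,0]},
  {"translation": [0.09,0.37,0],"rotation": [0,0,0]},
  {"translation": [0.12,0.5,0],"rotation": [0,0,0]},
  {"translation": [0.15,0.62,0],"rotation": [0,0,0]},
  {"translation": [0.18,0.75,0],"rotation": [0,0,0]},
  {"translation": [0.22,0.87,0],"rotation": [0,0,0]},
  {"translation": [0.26,1,0],"rotation": [0,0,0]},
  {"translation": [0.26,1,0],"rotation": [0,0,0]},
  {"translation": [0.26,1,0],"rotation": [0,0,0]},
])

```text
t: 2.6
eef_pos: [0.4864, 0.1193, 0.2756]
ee_rot: [-3.14, -0.001, 2.984]
force: [-1.4, -0.3, -0.2]
width: 0.0006
gripper_force: 0.0
```

```bash
python3 - <<'E'
from station import *
from h import *
import json
s=get_state();c=camera_model("wrist");im=grab_frame("wrist");cv2.imwrite("pics/w1.png",im)
json.dump({k:np.array(v).tolist() for k,v in c.items()},open("w1.json","w"))
print(s['t'],s['eef_pos'],s['ee_rot'],s['width'],s['force'],c['xyz'],c['rotation'])
for p in [(.55,.248,.079),(.528,.12,.085),(.518,.052,.08)]: print(proj(c,p))
print(blobs(im,(0,0,640,480)))
E
```

```text
2.6 [0.48639639 0.11930677 0.27562329] [-3.14006797e+00 -1.41576517e-03  2.98376752e+00] 0.0005584771277627898 [-1.38366429 -0.33187766 -0.22278967] [0.4171337  0.13128129 0.43418477] [2.87920871e+00 1.66259719e-03 1.41258097e+00]
[461.9067862  258.11455231]
[323.17322258 258.34770895]
[249.63778495 257.55315243]
{'green': (array([261.17847613,  13.36999704]), [185, 0, 185, 37, 3373]), 'yellow': (array([254.24405705, 258.15689382]), [241, 244, 28, 30, 631]), 'red': (array([324.03324584, 259.70866142]), [305, 242, 39, 37, 1143])}
```

View pics/w1.png

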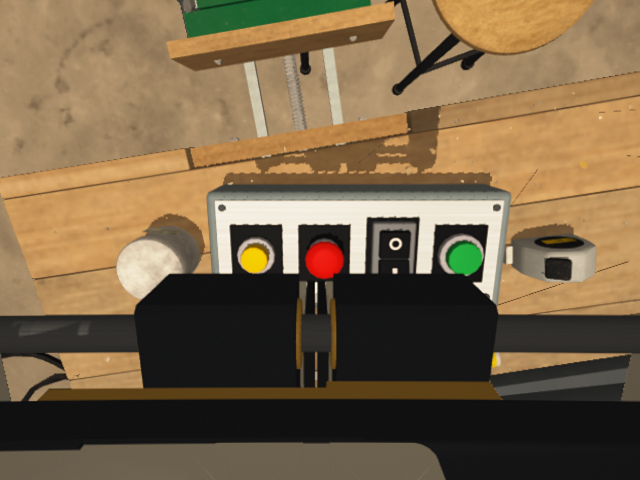

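Wrist view: yellow (254,258), red (324,260), rocker with ring at (395,243) and bar at (395,272), green (463,258), tin on the left, tape on the right. The gripper hides their lower edges, so I back off for a second, clear view.

apply_moves([
  {"translation": [-0.06,0.04,0],"rotation": [0,0,0]},
  {"translation": [-0.12,0.08,0],"rotation": [0,0,0]},
  {"translation": [-0.18,0.12,0],"rotation": [0,0,0]},
  {"translation": [-0.24,0.16,0],"rotation": [0,0,0]},
  {"translation": [-0.24,0.16,0],"rotation": [0,0,0]},
  {"translation": [-0.24,0.16,0],"rotation": [0,0,0]},
  {"translation": [-0.24,0.16,0],"rotation": [0,0,0]},
  {"translation": [-0.24,0.16,0],"rotation": [0,0,0]},
  {"translation": [-0.24,0.16,0],"rotation": [0,0,0]},
  {"translation": [-0.24,0.16,0],"rotation": [0,0,0]},
])

```text
t: 3.48
eef_pos: [0.4261, 0.1589, 0.2764]
ee_rot: [-3.141, -0.0, 2.982]
force: [-0.5, -1.0, 0.2]
width: 0.0001
gripper_force: 0.0
```

```bash
python3 - <<'E'
from station import *
from h import *
import json
s=get_state();c=camera_model("wrist");im=grab_frame("wrist")
json.dump({k:np.array(v).tolist() for k,v in c.items()},open("w2.json","w"))
c1={k:np.array(v) for k,v in json.load(open("w1.json")).items()}
print(s['eef_pos'],s['ee_rot'])
S,T=camera_model("scene"),camera_model("side")
a1=blobs(cv2.imread("pics/w1.png"),(200,190,520,275));a2=blobs(im,(150,150,520,360))
sc=blobs(cv2.imread("pics/scene0.png"),(325,205,430,260));sd=blobs(cv2.imread("pics/side0.png"),(325,207,395,260))
print(a1,a2)
for n in a2:
    print(n,tri([(c1,a1[n][0]),(c,a2[n][0])]),tri([(c,a2[n][0]),(S,sc[n][0])]),tri([(c,a2[n][0]),(T,sd[n][0])]))
cv2.imwrite("pics/w2.png",cv2.resize(im[170:350,150:500],None,fx=2,fy=2,interpolation=cv2.INTER_CUBIC))
E
```

```text
[0.42612802 0.15892433 0.27639727] [-3.14116981e+00 -2.25610901e-04  2.98185556e+00]
{'green': (array([464.77658303, 258.62126643]), [248, 53, 34, 32, 837]), 'yellow': (array([254.24405705, 258.15689382]), [41, 54, 28, 30, 631]), 'red': (array([324.06307978, 258.71335807]), [105, 52, 39, 33, 1078])} {'yellow': (array([512.94545455, 298.47272727]), [356, 146, 14, 6, 55])}
yellow (array([0.37469472, 0.15065828, 0.46808742]), [32.979520988449174, 32.979520988449046]) (array([0.41143876, 0.23977352, 0.23935023]), [41.9547237769953, 41.95472377699537]) (array([0.50582982, 0.29762871, 0.1584194 ]), [6.6630755279630325, 6.6630755279628415])
```

View pics/w2.png

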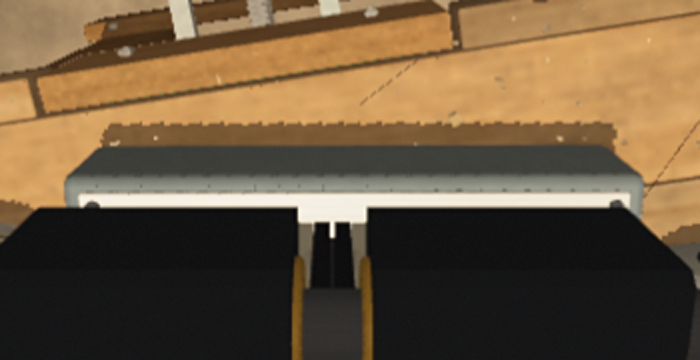

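This view shows the controls hidden behind the gripper, because moving back was the wrong way. I move forward instead.

apply_moves([
  {"translation": [0.08,0,0],"rotation": [0,0,0]},
  {"translation": [0.16,0,0],"rotation": [0,0,0]},
  {"translation": [0.24,0,0],"rotation": [0,0,0]},
  {"translation": [0.32,0,0],"rotation": [0,0,0]},
  {"translation": [0.4,0,0],"rotation": [0,0,0]},
  {"translation": [0.48,0,0],"rotation": [0,0,0]},
  {"translation": [0.48,0,0],"rotation": [0,0,0]},
  {"translation": [0.48,0,0],"rotation": [0,0,0]},
  {"translation": [0.48,0,0],"rotation": [0,0,0]},
  {"translation": [0.48,0,0],"rotation": [0,0,0]},
])

```text
t: 4.37
eef_pos: [0.5453, 0.1593, 0.2766]
ee_rot: [3.142, -0.0, 2.983]
force: [-0.3, 0.7, -0.4]
width: 0.0004
gripper_force: 0.0
```

```bash
python3 - <<'E'
from station import *
from h import *
import json
s=get_state();c=camera_model("wrist");im=grab_frame("wrist")
json.dump({k:np.array(v).tolist() for k,v in c.items()},open("w2.json","w"))
c1={k:np.array(v) for k,v in json.load(open("w1.json")).items()}
print(s['eef_pos'],s['ee_rot'])
S,T=camera_model("scene"),camera_model("side")
a1=blobs(cv2.imread("pics/w1.png"),(200,190,520,275));a2=blobs(im,(150,60,520,275))
sc=blobs(cv2.imread("pics/scene0.png"),(325,205,430,260));sd=blobs(cv2.imread("pics/side0.png"),(325,207,395,260))
print(a2)
for n in a2:
    print(n,tri([(c1,a1[n][0]),(c,a2[n][0])]),tri([(c,a2[n][0]),(S,sc[n][0])]),tri([(c,a2[n][0]),(T,sd[n][0])]))
cv2.imwrite("pics/w3.png",cv2.resize(im[60:280,130:530],None,fx=2,fy=2,interpolation=cv2.INTER_CUBIC))
E
```

```text
[0.54526949 0.15934416 0.27659302] [ 3.14158854e+00 -1.50622667e-04  2.98292980e+00]
{'green': (array([414.73713647, 202.36017897]), [248, 126, 34, 34, 894]), 'yellow': (array([197.56107955, 202.70170455]), [33, 129, 31, 29, 704]), 'red': (array([269.46671887, 203.54815975]), [100, 124, 40, 40, 1277])}
green (array([0.54887746, 0.24882659, 0.08436388]), [0.03152497969189561, 0.03152497969190706]) (array([0.5491605 , 0.24933334, 0.08065926]), [0.5572789681978813, 0.5572789681979485]) (array([0.54973189, 0.24982911, 0.07995214]), [0.04646894255547194, 0.04646894255559625])
yellow (array([0.51900529, 0.05635087, 0.08072739]), [0.07067352917465185, 0.07067352917475188]) (array([0.51855366, 0.05611892, 0.08102559]), [0.5368089542194255, 0.536808954219483]) (array([0.51850734, 0.05668156, 0.08149082]), [0.3622417270633786, 0.36224172706335994])
red (array([0.52962487, 0.12049347, 0.08180525]), [0.20605225161977406, 0.20605225161975255]) (array([0.52867034, 0.12038984, 0.08538603]), [0.6914247479860165, 0.6914247479860314]) (array([0.52861088, 0.12097753, 0.08624241]), [0.4515798300652693, 0.4515798300648607])
```

View pics/w3.png

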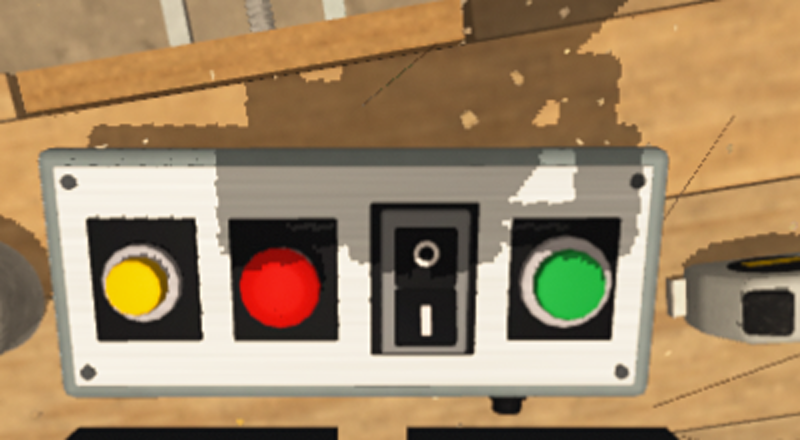

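Clear view: yellow (135,288), red (280,287), rocker ring (426,254) and bar (426,320), green (570,284) in the crop. The distance from yellow to green is 195.4 mm (195 expected), the heights are plausible and the yaw of -9.0° matches the tool. Going above the yellow plunger.

apply_moves([
  {"translation": [-0.03,-0.1,0],"rotation": [0,0,0]},
  {"translation": [-0.055,-0.2,0],"rotation": [0,0,0]},
  {"translation": [-0.08,-0.3,0],"rotation": [0,0,0]},
  {"translation": [-0.109,-0.41,0],"rotation": [0,0,0]},
  {"translation": [-0.109,-0.41,-0.14],"rotation": [0,0,0]},
  {"translation": [-0.109,-0.41,-0.28],"rotation": [0,0,0]},
  {"translation": [-0.109,-0.41,-0.42],"rotation": [0,0,0]},
  {"translation": [-0.109,-0.41,-0.56],"rotation": [0,0,0]},
  {"translation": [-0.109,-0.41,-0.64],"rotation": [0,0,0]},
  {"translation": [-0.109,-0.41,-0.64],"rotation": [0,0,0]},
])

```text
t: 5.25
eef_pos: [0.5153, 0.056, 0.1128]
ee_rot: [-3.138, -0.006, 2.982]
force: [-0.6, -0.6, 0.9]
width: 0.0001
gripper_force: 0.0
```

```bash
python3 - <<'E'
from station import *
from h import *
import json
print(get_state()['eef_pos'],get_state()['force'])
c={k:np.array(v) for k,v in json.load(open("w2.json")).items()}
C=np.array([.5187,.0564])+2/3*np.array([.0305,.193]);a=np.radians(-9);X=np.array([np.cos(a),np.sin(a)]);Y=np.array([-X[1],X[0]])
print(C)
for uv in [(343,220),(343,187)]:
    p=at_z(c,uv,.076);print(p,(p[:2]-C)@X,(p[:2]-C)@Y)
print(C+.018*X)
a=grab_frame("scene")[180:270,290:460];b=grab_frame("side")[170:280,300:420]
cv2.imwrite("pics/c1.png",np.hstack([cv2.resize(a,(400,300)),cv2.resize(b,(400,300))]))
E
```

```text
[0.51531801 0.05598626 0.11276782] [-0.60977406 -0.64174453  0.87069989]
[0.53903333 0.18506667]
[0.55650787 0.18375651 0.076     ] 0.017464344516443315 0.001439595983925483
[0.52629761 0.18803835 0.076     ] -0.01304379769963836 0.0009427871993572751
[0.55681172 0.18225085]
```

View pics/c1.png

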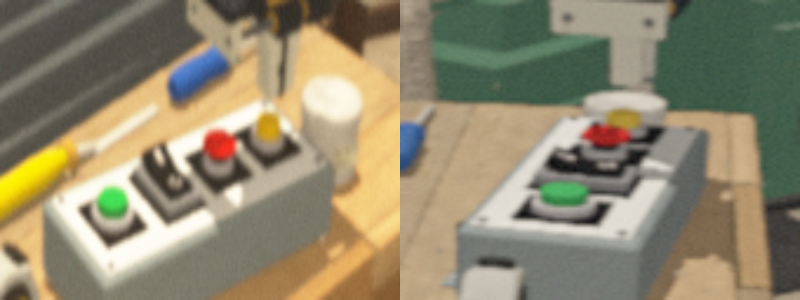

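The finger tip stands directly over the yellow plunger in both views. Now pressing it.

apply_moves([
  {"translation": [0,0,-0.04],"rotation": [0,0,0]},
  {"translation": [0,0,-0.08],"rotation": [0,0,0]},
  {"translation": [0,0,-0.11],"rotation": [0,0,0]},
  {"translation": [0,0,-0.13],"rotation": [0,0,0]},
  {"translation": [0,0,-0.14],"rotation": [0,0,0]},
  {"translation": [0,0,-0.15],"rotation": [0,0,0]},
  {"translation": [0,0,-0.16],"rotation": [0,0,0]},
  {"translation": [0,0,-0.16],"rotation": [0,0,0]},
  {"translation": [0,0,-0.16],"rotation": [0,0,0]},
  {"translation": [0,0,-0.16],"rotation": [0,0,0]},
])

```text
t: 6.18
eef_pos: [0.5191, 0.0572, 0.0804]
ee_rot: [3.141, 0.002, 2.984]
force: [-16.0, 3.0, 39.8]
width: 0.0008
gripper_force: 19.5
```

39.8 N at z = 0.080: it is either home or jammed. I lift off and look.

apply_moves([
  {"translation": [0,0,0.03],"rotation": [0,0,0]},
  {"translation": [0,0,0.1],"rotation": [0,0,0]},
  {"translation": [0,0,0.2],"rotation": [0,0,0]},
  {"translation": [0,0,0.3],"rotation": [0,0,0]},
  {"translation": [0,0,0.4],"rotation": [0,0,0]},
  {"translation": [0.05,0.1,0.5],"rotation": [0,0,0]},
  {"translation": [0.08,0.2,0.6],"rotation": [0,0,0]},
  {"translation": [0.1,0.3,0.7],"rotation": [0,0,0]},
  {"translation": [0.109,0.41,0.8],"rotation": [0,0,0]},
  {"translation": [0.109,0.41,0.8],"rotation": [0,0,0]},
])

```text
t: 7.02
eef_pos: [0.5485, 0.1634, 0.2817]
ee_rot: [3.137, 0.007, 2.985]
force: [0.3, -0.5, 1.6]
width: 0.0007
gripper_force: 0.0
```

```bash
python3 - <<'E'
from station import *
from h import *
import json
s=get_state();c=camera_model("wrist");im=grab_frame("wrist")
print(s['eef_pos'],s['force'])
S,T=camera_model("scene"),camera_model("side")
a2=blobs(im,(150,60,520,275))
a=grab_frame("scene");sd=blobs(grab_frame("side"),(325,207,395,260));sc=blobs(a,(325,205,430,260))
for n in ("yellow","green"):
    print(n,a2[n],tri([(c,a2[n][0]),(S,sc[n][0])]),tri([(c,a2[n][0]),(T,sd[n][0])]))
w=cv2.resize(im[130:260,150:300],(450,390));a0=cv2.imread("pics/scene0.png")
f=lambda q:cv2.resize(q[200:235,370:420],(340,195))
cv2.imwrite("pics/c2.png",np.hstack([w,np.vstack([f(a0),f(a)])]))
E
```

```text
[0.54850601 0.16342347 0.28167959] [ 0.28453767 -0.51113334  1.57508663]
yellow (array([193.55074875, 196.24459235]), [30, 123, 28, 28, 601]) (array([0.51844634, 0.05669996, 0.07827459]), [0.10451977831259217, 0.104519778312663]) (array([0.51838774, 0.05655209, 0.07805629]), [0.010635872929052428, 0.010635872929096797])
green (array([406.93006993, 196.93240093]), [240, 121, 34, 33, 858]) (array([0.54892375, 0.24889286, 0.08035472]), [0.33421932772595764, 0.3342193277260001]) (array([0.54920185, 0.24919042, 0.07989924]), [0.0907078904988901, 0.09070789049899745])
```

View pics/c2.png

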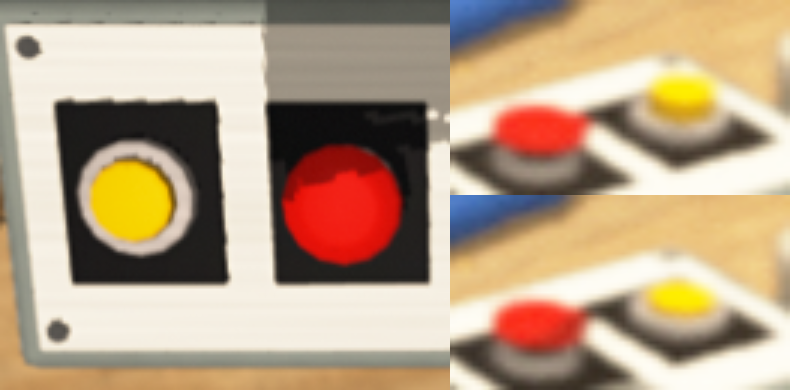

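The plunger is down (side wall no longer visible). A sub-pixel check of the travel from the yellow's top edge in the fixed views:

```bash
python3 - <<'E'
from station import *
from h import *
for n,(x0,x1,y0,y1) in dict(scene=(399,409,206,228),side=(361,372,203,222)).items():
    c=camera_model(n);a0=cv2.imread(f"pics/{n}0.png");a1=grab_frame(n)
    def sat(a):
        q=a[y0:y1,x0:x1].astype(float);return np.clip(q[...,2]-q[...,0],0,None)
    for a in (a0,a1):
        s=sat(a);print(n,np.round(s.mean(1)).astype(int))
    print(proj(c,(.5185,.0565,.088)),proj(c,(.5185,.0565,.080)))
E
```

```text
scene [110 110 107  93  69  52  52  87 152 209 225 221 201 172 146 106  64  41
  32  27  24  24]
scene [110 109 106  92  69  46  26  17  23  69 143 205 225 223 184 117  65  42
  32  27  24  23]
[403.68367537 215.01905509] [403.38055481 217.79080023]
side [ 19  21  21  21  19  21  46  91 125 122 108 105 111 115 110 111 116 116
  96]
side [ 19  22  21  21  21  21  21  18  27  71 118 128 121 114 105 102 108 109
  94]
[366.82007185 210.25407965] [366.6908976  213.32874804]
```

The tip pressed 40 N against a stop on a joint needing 4 N, and the edge moved 6.4 mm from an unknown start of 0 to 1.5 mm, so the plunger is home. Next, the rocker's ON half.

apply_moves([
  {"translation": [0.044,0.094,0],"rotation": [0,0,0]},
  {"translation": [0.044,0.094,-0.1],"rotation": [0,0,0]},
  {"translation": [0.044,0.094,-0.24],"rotation": [0,0,0]},
  {"translation": [0.044,0.094,-0.38],"rotation": [0,0,0]},
  {"translation": [0.044,0.094,-0.52],"rotation": [0,0,0]},
  {"translation": [0.044,0.094,-0.64],"rotation": [0,0,0]},
  {"translation": [0.044,0.094,-0.7],"rotation": [0,0,0]},
  {"translation": [0.044,0.094,-0.7],"rotation": [0,0,0]},
  {"translation": [0.044,0.094,-0.7],"rotation": [0,0,0]},
  {"translation": [0.044,0.094,-0.7],"rotation": [0,0,0]},
])

```text
t: 8.1
eef_pos: [0.5575, 0.1827, 0.1026]
ee_rot: [3.141, 0.001, 2.983]
force: [0.5, 0.2, 0.7]
width: 0.0005
gripper_force: 0.0
```

apply_moves([
  {"translation": [0,0,-0.02],"rotation": [0,0,0]},
  {"translation": [0,0,-0.04],"rotation": [0,0,0]},
  {"translation": [0,0,-0.06],"rotation": [0,0,0]},
  {"translation": [0,0,-0.07],"rotation": [0,0,0]},
  {"translation": [0,0,-0.08],"rotation": [0,0,0]},
  {"translation": [0,0,-0.09],"rotation": [0,0,0]},
  {"translation": [0,0,-0.09],"rotation": [0,0,0]},
  {"translation": [0,0,-0.09],"rotation": [0,0,0]},
  {"translation": [0,0,-0.09],"rotation": [0,0,0]},
  {"translation": [0,0,-0.09],"rotation": [0,0,0]},
])

```text
t: 8.93
eef_pos: [0.5583, 0.1836, 0.0825]
ee_rot: [3.14, 0.004, 2.984]
force: [-4.9, -1.9, 24.7]
width: 0.0008
gripper_force: 12.8
```

25 N at 0.0825; I check whether the rocker really tipped.

apply_moves([
  {"translation": [0,0,0.02],"rotation": [0,0,0]},
  {"translation": [0,0,0.08],"rotation": [0,0,0]},
  {"translation": [0,0,0.18],"rotation": [0,0,0]},
  {"translation": [0,0,0.3],"rotation": [0,0,0]},
  {"translation": [0,0,0.44],"rotation": [0,0,0]},
  {"translation": [0,0,0.58],"rotation": [0,0,0]},
  {"translation": [0,0,0.7],"rotation": [0,0,0]},
  {"translation": [0,0,0.79],"rotation": [0,0,0]},
  {"translation": [0,0,0.79],"rotation": [0,0,0]},
  {"translation": [0,0,0.79],"rotation": [0,0,0]},
])

```text
t: 9.77
eef_pos: [0.5565, 0.1833, 0.2774]
ee_rot: [3.14, 0.001, 2.983]
force: [-0.2, 0.1, -0.9]
width: 0.0006
gripper_force: 0.0
```

```bash
python3 - <<'E'
from station import *
from h import *
s=get_state();im=grab_frame("wrist");a=grab_frame("scene");b=grab_frame("side")
print(s['eef_pos'],s['force'])
a0=cv2.imread("pics/scene0.png");b0=cv2.imread("pics/side0.png")
f=lambda q:cv2.resize(q[205:255,325:415],(360,200),interpolation=cv2.INTER_CUBIC);g=lambda q:cv2.resize(q[205:255,325:395],(280,200),interpolation=cv2.INTER_CUBIC)
w=cv2.resize(im[140:270,250:410],(160,130));
cv2.imwrite("pics/c3.png",np.hstack([np.vstack([np.hstack([f(a0),f(a)]),cv2.copyMakeBorder(np.hstack([g(b0),g(b)]),0,0,0,160,cv2.BORDER_CONSTANT)]),]))
p=cv2.imread("pics/c3.png");p=cv2.copyMakeBorder(p,0,180,0,0,cv2.BORDER_CONSTANT);p[220:580,400:720]=0
w=cv2.resize(im[150:250,270:450],(324,180));p[400:580,0:324]=w;p[200:400,:560]=np.hstack([g(b0),g(b)]);cv2.imwrite("pics/c3.png",p)
E
```

```text
[0.55654898 0.18327376 0.27738919] [-0.18843074  0.11431057 -0.91495615]
```

View pics/c3.png

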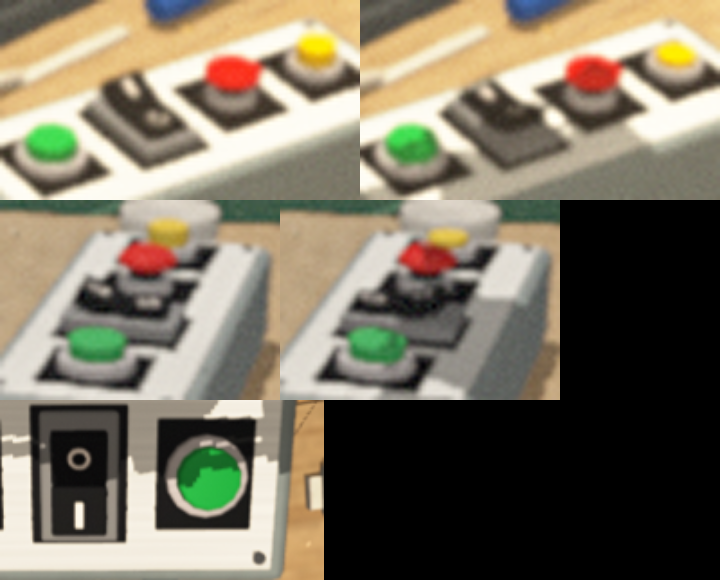

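Both fixed views show the far half down and the near half up, and the wrist view shows the bar at full frame about (314,213). I check the tip angle from the bar and ring positions.

```bash
python3 - <<'E'
from station import *
from h import *
import json
c2={k:np.array(v) for k,v in json.load(open("w2.json")).items()}
c=camera_model("wrist");im=grab_frame("wrist")
C=np.array([.5390,.1851]);a=np.radians(-9);X=np.array([np.cos(a),np.sin(a)])
def cen(i,x0,y0,x1,y1):
    g=cv2.cvtColor(i[y0:y1,x0:x1],cv2.COLOR_BGR2GRAY);k,l,s,ce=cv2.connectedComponentsWithStats((g>130).astype(np.uint8));j=1+np.argmax(s[1:,4]);return ce[j]+[x0,y0],s[j].tolist()
nb=cen(im,303,200,325,226);nr=cen(im,303,172,325,196);print(nb,nr)
for lab,cc,b,r,zb,zr in (("off",c2,(343,220),(343,187),.0886,.0825),("on",c,nb[0],nr[0],.0825,.0886)):
    for n,uv,z in (("bar",b,zb),("ring",r,zr)):
        for dz in (0,-.002,-.004,-.006): print(lab,n,round(z+dz,4),round(float((at_z(cc,uv,z+dz)[:2]-C)@X)*1e3,1))
S=camera_model("scene")
for x,z in ((17,.0886),(19,.0825)): print(proj(S,[*(C+x*1e-3*X),z]))
E
```

```text
(array([315., 216.]), [10, 9, 5, 15, 75]) (array([315.23333333, 183.26666667]), [7, 8, 11, 10, 30])
off bar 0.0886 14.8
off bar 0.0866 15.2
off bar 0.0846 15.6
off bar 0.0826 16.1
off ring 0.0825 -13.9
off ring 0.0805 -13.6
off ring 0.0785 -13.3
off ring 0.0765 -13.1
on bar 0.0825 18.3
on bar 0.0805 18.7
on bar 0.0785 19.2
on bar 0.0765 19.6
on ring 0.0886 -11.8
on ring 0.0866 -11.6
on ring 0.0846 -11.3
on ring 0.0826 -11.1
[356.16449538 226.19187131]
[355.5584298  227.95995001]
```

```bash
python3 - <<'E'
from h import *
import json
i=cv2.imread("pics/w3.png");g=cv2.cvtColor(i,cv2.COLOR_BGR2GRAY)
for y0,y1 in((295,345),(232,275)):
    k,l,s,ce=cv2.connectedComponentsWithStats((g[y0:y1,402:452]>130).astype(np.uint8));j=1+np.argmax(s[1:,4])
    uv=(ce[j]+[402,y0]+.5)/2-.5+[130,60];c={k:np.array(v) for k,v in json.load(open("w2.json")).items()}
    a=np.radians(-9)
    for z in(.0886,.0825):print(uv,s[j],(at_z(c,uv,z)[:2]-[.539,.1851])@[np.cos(a),np.sin(a)]*1e3)
E
```

```text
[342.52090301 219.77675585] [ 19  10  10  31 299] 14.569614582014108
[342.52090301 219.77675585] [ 19  10  10  31 299] 15.886886292268033
[342.35745614 187.35526316] [ 13  11  23  24 228] -14.354812445004477
[342.35745614 187.35526316] [ 13  11  23  24 228] -13.546812279483635
```

The bar moved 3.7 mm (4 expected), so the rocker is fully on. Now the green button.

apply_moves([
  {"translation": [-0.02,0.13,0],"rotation": [0,0,0]},
  {"translation": [-0.032,0.265,0],"rotation": [0,0,0]},
  {"translation": [-0.032,0.265,-0.1],"rotation": [0,0,0]},
  {"translation": [-0.032,0.265,-0.24],"rotation": [0,0,0]},
  {"translation": [-0.032,0.265,-0.38],"rotation": [0,0,0]},
  {"translation": [-0.032,0.265,-0.52],"rotation": [0,0,0]},
  {"translation": [-0.032,0.265,-0.64],"rotation": [0,0,0]},
  {"translation": [-0.032,0.265,-0.7],"rotation": [0,0,0]},
  {"translation": [-0.032,0.265,-0.7],"rotation": [0,0,0]},
  {"translation": [-0.032,0.265,-0.7],"rotation": [0,0,0]},
])

```text
t: 10.8
eef_pos: [0.5482, 0.2486, 0.1003]
ee_rot: [-3.139, -0.002, 2.983]
force: [0.3, 0.7, 0.7]
width: 0.0003
gripper_force: 0.0
```

apply_moves([
  {"translation": [0,0,-0.03],"rotation": [0,0,0]},
  {"translation": [0,0,-0.06],"rotation": [0,0,0]},
  {"translation": [0,0,-0.08],"rotation": [0,0,0]},
  {"translation": [0,0,-0.09],"rotation": [0,0,0]},
  {"translation": [0,0,-0.1],"rotation": [0,0,0]},
  {"translation": [0,0,-0.106],"rotation": [0,0,0]},
  {"translation": [0,0,-0.106],"rotation": [0,0,0]},
  {"translation": [0,0,-0.106],"rotation": [0,0,0]},
  {"translation": [0,0,-0.106],"rotation": [0,0,0]},
  {"translation": [0,0,-0.106],"rotation": [0,0,0]},
])

```text
t: 11.63
eef_pos: [0.5495, 0.2497, 0.0789]
ee_rot: [3.14, 0.003, 2.984]
force: [-9.1, -1.3, 25.7]
width: 0.0006
gripper_force: 13.2
```

25.7 N is well past the 5 N needed, and the stop height is as predicted. I retract and check.

apply_moves([
  {"translation": [0,0,0.03],"rotation": [0,0,0]},
  {"translation": [0,0,0.08],"rotation": [0,0,0]},
  {"translation": [0,0,0.18],"rotation": [0,0,0]},
  {"translation": [0,0,0.3],"rotation": [0,0,0]},
  {"translation": [0,0,0.44],"rotation": [0,0,0]},
  {"translation": [0,0,0.58],"rotation": [0,0,0]},
  {"translation": [0,0,0.7],"rotation": [0,0,0]},
  {"translation": [0,0,0.8],"rotation": [0,0,0]},
  {"translation": [0,0,0.8],"rotation": [0,0,0]},
  {"translation": [0,0,0.8],"rotation": [0,0,0]},
])

```text
t: 12.47
eef_pos: [0.5492, 0.2495, 0.2769]
ee_rot: [3.139, 0.002, 2.983]
force: [-0.3, -0.3, 0.0]
width: 0.0006
gripper_force: 0.0
```

```bash
python3 - <<'E'
from station import *
from h import *
s=get_state();im=grab_frame("wrist");a=grab_frame("scene")
print(s['eef_pos'],s['force'])
f=lambda q:cv2.resize(q[190:270,290:450],(700,350),interpolation=cv2.INTER_CUBIC)
w=cv2.resize(im[120:270,50:450],(600,225))
cv2.imwrite("pics/c4.png",np.vstack([f(a),cv2.copyMakeBorder(w,0,0,0,100,cv2.BORDER_CONSTANT)]))
E
```

```text
[0.54915908 0.24954609 0.27694355] [-0.30244318 -0.32441586  0.02043737]
```

View pics/c4.png

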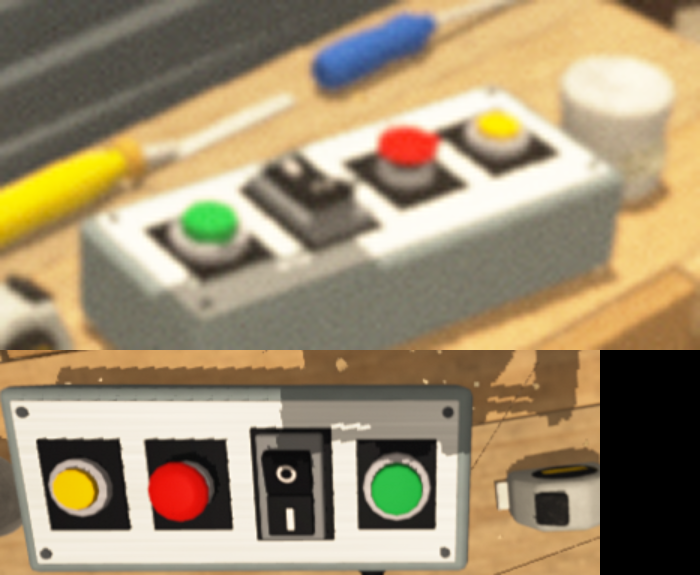

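The picture shows the yellow plunger in (497,125), the rocker on, the green button released (208,220), red untouched, the tools in place and the arm clear. Handing in.

```bash
python3 -c "
from station import *
print(job_done())"
```

```text
the job is handed in; nothing more can be done
None
```

I handed the job in with the yellow plunger pushed home, the rocker tipped on, the green button pressed and released, and the red button and tools untouched; the hand-in returned no verdict, so this rests on my force readings and camera checks.

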